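# Shift the tyre machine's selector lever into third

## Task

On the tyre machine's control unit, push the selector lever into the third slot of its H-shaped gate, the far right one marked with three dots: bring it into the cross channel, across to the right, then forward (away from the robot) until it is fully home against the end of the slot. Push the handle with the fingertips or the outside of the fingers only, never gripping it between the fingers, and leave it there, standing by itself. Do not shift, knock over or pick up the other things on and around the unit.

Things in the scene. Friction and masses are not known exactly. Their poses are not given: they have to be found in the camera images.
- console: fixed control unit bolted to the bench: black box 240 mm deep (x), 360 mm wide (y), deck 92 mm high; an aluminium gate plate, 140 x 118 mm, in its middle, plate top at 100 mm. Origin at the centre of its underside; x points forward (away from the robot, along the slots), y left, z up; turned by up to 0.4 rad. The lever's 12 mm rod pivots 20 mm above this origin
- gate (a point): centre of the H opening, at the plate's top. Cross channel along y through it; slots along x at y = +20 mm (left) and -20 mm (right): first far left (1 dot), second near left (2 dots), third far right (3 dots), fourth near right (4 dots). Left and right are parted by two 20 mm wide round-nosed tongues on y = 0, their noses 10 mm from this point
- handle (a point): centre of the handle, 140 mm up the rod from the pivot: a square block 36 mm across its face plates, 25 mm up and down from here along the rod, plus an 8 mm cap; leans with the lever. From the unit's centre it is about 38 mm left or right over the slots, 49 mm forward when home in the third. It starts left, anywhere along first and second slots
- lever_across (a joint): sideways lean of the lever, rad: 0 upright, + leans right; stops at -0.282 (left slots) and +0.282 (right slots). Stays where it is left (friction, about 3 N at the handle), no spring, no detent
- lever_forward (a joint): forward lean of the lever, rad: 0 in the cross channel, + leans forward; stops at +0.376 (home in first or third slot) and -0.376 (second or fourth). It crosses between left and right only within about 0.05 rad of 0 (the tongues' round noses help it centre). Stays where it is left (friction, about 3 N at the handle), no spring, no detent
- grip_far: one of the four rubber face plates (26 mm wide, 44 mm tall, 6 mm thick) of the lever's square handle: the one on the far side (+x). Origin at the plate's centre, 15 mm from the handle's centre line; the plate's outer face is 18 mm from that line
- grip_near: one of the four rubber face plates (26 mm wide, 44 mm tall, 6 mm thick) of the lever's square handle: the one on the near side (-x). Origin at the plate's centre, 15 mm from the handle's centre line; the plate's outer face is 18 mm from that line
- grip_left: one of the four rubber face plates (26 mm wide, 44 mm tall, 6 mm thick) of the lever's square handle: the one on the left side (+y). Origin at the plate's centre, 15 mm from the handle's centre line; the plate's outer face is 18 mm from that line
- grip_right: one of the four rubber face plates (26 mm wide, 44 mm tall, 6 mm thick) of the lever's square handle: the one on the right side (-y). Origin at the plate's centre, 15 mm from the handle's centre line; the plate's outer face is 18 mm from that line
- socket: loose deep steel socket, 34 mm across, 60 mm tall, standing on the left deck of the control unit; origin under its centre. Leave alone
- tin: loose closed round steel tin, 48 mm across, 45 mm tall, on the right deck of the control unit; origin under its centre. Leave alone
- lug_nut: loose dark steel nut, 26 mm across, 20 mm tall, on the left deck of the control unit; origin under its centre. Leave alone
- cone: loose steel wheel-centring cone, 100 mm across, 60 mm tall, on the bench left of the control unit; origin under its centre. Leave alone
- hammer: loose hammer, 260 mm long, lying on the bench right of the control unit. Leave alone
- weight_box: loose open cardboard box, 90 x 120 x 45 mm, on the bench beyond the control unit; origin under its centre. Leave alone
- bottle: loose closed clear bottle, 60 mm across, 150 mm tall, on the bench beyond the control unit, to the left; origin under its centre. Leave alone

How it is judged:
On the way, in this order (a step that is already met when the one before it is completed fails the run):
1. the lever is across to the right, in the cross channel (value of joint lever_across above 0.15 rad and value of joint lever_forward between -0.15 and 0.15 rad), for 0.05 s.
2. the lever is home in the third slot (value of joint lever_across above 0.15 rad and value of joint lever_forward above 0.33 rad), for 0.1 s.
At the end, for the whole second after the job is handed in: the lever rests in the third slot: leaning right by more than 0.15 rad and forward by more than 0.33 rad (the stop is at 0.376), still, and every loose thing is within 25 mm of where it stood (all of step 2 and velocity of joint lever_across between -0.05 and 0.05 rad/s and velocity of joint lever_forward between -0.05 and 0.05 rad/s and distance of each of socket, tin, lug_nut, cone, hammer, weight_box, bottle from where it was at the start of the episode below 0.025 m); the robot touches nothing.
It fails at once if the handle was gripped: fingers pressed on two opposite faces at once ((contact force between the fingers and grip_far above 1.5 N and contact force between the fingers and grip_near above 1.5 N) or (contact force between the fingers and grip_left above 1.5 N and contact force between the fingers and grip_right above 1.5 N)).
It fails at once if a bystander was shifted, tipped or lifted by more than 25 mm (distance of any of socket, tin, lug_nut, cone, hammer, weight_box, bottle from where it was at the start of the episode above 0.025 m).
It also fails if it takes over 61 s, if anything falls off the work surface, if the arm or the gripper's body presses on something with over 40 N, if the wrist force passes 120 N, or if a joint passes its speed limit or range.

## Robot

A 7-joint arm with a two-finger parallel gripper is mounted at the origin on the work surface. World frame = base frame: x ahead of the robot, y to its left, z up, the work surface at z = 0. Lengths are in m, angles in rad, forces in N, time in s.
With the tool pointing down it reaches from about 0.4 to 0.85 m from the base axis. Payload 10.4 kg.
Tool frame: the origin (TCP) lies at the very end of the fingers, on their centre line; the grasp point (between the pads) lies 19 mm behind it (manip.grip_depth is the distance from the TCP to the grasp point, in m); z points along the fingers, y is the direction in which the jaws open and shut (so a half turn about z gives the same grasp; the last joint's range is limited). The gripper opens to 85 mm and grips with 20 to 120 N. Pads are 22 mm wide; open, the fingers measure 114 mm over their backs; the gripper's body (76 mm by 85 mm) begins 54 mm behind the grasp point. The pads swing forward as they close: fully open they stand 13 mm farther back than shut.
Start: joints at [-1.333, 0.332, -0.065, 1.46, 0.022, 1.35, -0.088], TCP at [0.161, 0.604, 0.231] pointing down, gripper open.
Joint ranges: [-2.6, 2.6], [-0.5, 2.12], [-1.47, 1.34], [0.16, 2.42], [-1.27, 4.41], [0.06, 2.06], [-2.6, 2.6]. Speed limits (rad/s): [2.22, 2.22, 2.79, 2.79, 3.14, 3.14, 3.14].

## Interface

Orientations are given as a unit quaternion [x, y, z, w].
In Python, from workcell import manip gives the robot as it stands.
- The arm moves only by the tool step_arm, never from a script. Its argument "motion" is a list of rows, each a list of 6 numbers: the shift along the tool's x, y, z in mm, then the turn, a rotation vector about the tool's x, y, z in degrees. A call has 1 to 20 rows; each row shifts and turns the pose as measured when the row begins, along the tool's axes as they then stand; what a row does not reach is not made up. A row lasts 1/8 s, in which the tool goes at most 62.5 mm and 10.7 degrees, less where a joint would pass 70% of its speed; a pose out of reach is approached as far as the arm can. A call with a gripper value outside its range is refused whole. "jaw" is the finger opening in mm, from 0 to 85.4, set as the call begins (left out, the last holds). The fingers move at their own pace and stop on an object; "force" is the grip in N (left out, the last holds). Time passes only in rows, so rows that do not move let the fingers close. It gives the time, the measured TCP pose, the force and the opening at its end, in the units of the state.
- manip.get_obs(): the state, without advancing time (a new reading comes with each control period).
- manip.camera(name): name is "side" or "top" or "wrist"; returns the picture (384x512x3 uint8, blue, green, red); there is no depth.
- manip.camera_info(name): a dict with "camera_matrix" (3x3 intrinsics, pixels), "R" (3x3) and "t" (3): a world point X has camera coordinates R X + t. Camera axes: x right, y down, z forward; pixel columns grow to the right and rows downward; lengths in m; the calibration is good to about 2 mm. A picture is of the moment at which its call begins: read the wrist's pose just before it. camera_info takes no time and is no camera call; for the wrist camera it gives the pose at the moment of the call.
- manip.hand_in(): hands the job in, once; it reports no verdict.
The state is a dict: "clock": time; "joint_pos": joint angles; "joint_velocities": joint speeds; "tau": joint torques, N m; "position": TCP position; "ee_rot": TCP orientation; "ft_force": force on the tool from outside, world axes, zero at the start; "torque": the same for the moment, N m; "grip_width": opening from 0.0 (shut) to 1.0 (fully open).
Only numpy, scipy, OpenCV 4.12 (cv2) and the standard library are available. Lean on these libraries where they do the work, as an engineer would, in place of code of your own. Each camera call takes 0.05 s, during which the arm holds its last target.

## Working session

There is one attempt and no reset: what is moved stays moved. The work goes in short steps, Python scripts to look and compute and a tool call to move; the robot and the scene stay as the last step left them, time stands still between calls to the robot, and variables do not carry over. Pictures are saved under pics/ and viewed, and the job is handed in when it is done.

Besides the shell and the picture viewer there is one more tool, called after "Emit:" as name([rows], argument=value, ...), one row to a line, values as JSON. step_arm: Moves the arm, as the interface text tells. Its arguments: {"type":"object","properties":{"motion":{"type":"array"},"jaw":{"type":"number"},"force":{"type":"number"}},"required":["motion"]}

```bash
mkdir -p pics; python3 - <<'E'
from workcell import manip
import cv2,json
for n in ("side","top","wrist"):
    i=manip.camera_info(n);cv2.imwrite(f"pics/{n}0.png",manip.camera(n));print(n,i)
print(manip.get_obs())
E
```

```text
side {'camera_matrix': array([[349.09706329,   0.        , 255.14644823],
       [  0.        , 349.09706329, 195.31995664],
       [  0.        ,   0.        ,   1.        ]]), 'R': array([[ 0.89561369, -0.44480212, -0.00521449],
       [-0.25252724, -0.49874601, -0.82914559],
       [ 0.36620501,  0.74391095, -0.5590084 ]]), 't': array([-0.55557935,  0.28449899,  0.61966848])}
top {'camera_matrix': array([[441.8483882 ,   0.        , 251.10288618],
       [  0.        , 441.8483882 , 196.91144176],
       [  0.        ,   0.        ,   1.        ]]), 'R': array([[ 0.10850416, -0.99408565,  0.00453455],
       [-0.97407381, -0.10722855, -0.19920404],
       [ 0.19851211,  0.01719748, -0.97994754]]), 't': array([-0.020386  ,  0.65202704,  1.0834702 ])}
wrist {'camera_matrix': array([[280.16512989,   0.        , 253.75176372],
       [  0.        , 280.16512989, 193.72485216],
       [  0.        ,   0.        ,   1.        ]]), 'R': array([[ 2.57312330e-01,  9.66328162e-01, -4.98419155e-04],
       [ 9.26505897e-01, -2.46561912e-01,  2.84242936e-01],
       [ 2.74549063e-01, -7.36010004e-02, -9.58752160e-01]]), 't': array([-0.62510848, -0.03668037,  0.37808486])}
{'clock': 0.15, 'joint_pos': array([-1.33259521,  0.3327187 , -0.0646837 ,  1.46072964,  0.02160469,
        1.34992733, -0.08852006]), 'joint_velocities': array([ 0.00032262,  0.00106943,  0.00059877, -0.00140296,  0.00099615,
       -0.00254582, -0.00121087]), 'tau': array([ 5.78405015e-04, -6.25824952e+01,  4.91644861e-02, -3.91851461e+01,
        1.62768824e-02,  7.63864664e-03, -1.55887182e-05]), 'position': array([0.16109689, 0.60358614, 0.23071262]), 'ee_rot': array([ 1.30040172e-01,  9.91508577e-01, -5.42205440e-04, -4.21502102e-05]), 'ft_force': array([ 1.59889842, -0.88326356,  0.09830432]), 'torque': array([-0.05946554, -0.0176784 ,  0.00082176]), 'grip_width': 1.0025689936249425}
```

View pics/side0.png

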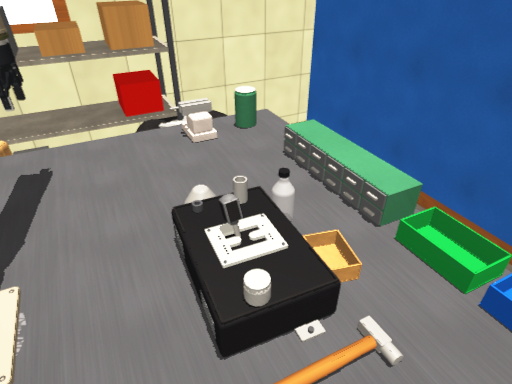

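View pics/top0.png

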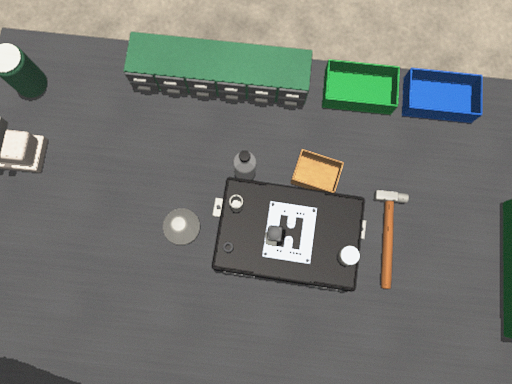

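The top view shows the console at about (290,235), with the white gate plate at (291,232) and the dark handle at (275,232), leaning left. The tin is at (349,256), the socket at (236,203) and the nut at (228,247). Next I'll measure the plate.

```bash
cat > h.py <<'E'
from workcell import manip
import cv2,numpy as np
def ray(n,u,v,info=None):
    i=info or manip.camera_info(n);K,R,t=i["camera_matrix"],i["R"],i["t"]
    return -R.T@t, R.T@np.linalg.inv(K)@np.array([u,v,1.])
def onplane(n,u,v,z):
    c,d=ray(n,u,v); return c+d*(z-c[2])/d[2]
def proj(n,X):
    i=manip.camera_info(n);p=i["camera_matrix"]@(i["R"]@np.asarray(X,float)+i["t"]);return p[:2]/p[2]
E
python3 - <<'E'
from h import *
im=cv2.imread("pics/top0.png")
g=cv2.cvtColor(im,cv2.COLOR_BGR2GRAY)
m=(g>130).astype(np.uint8);m[:, :255]=0;m[:,325:]=0;m[:190]=0;m[275:]=0
n,l,s,c=cv2.connectedComponentsWithStats(m)
k=1+np.argmax(s[1:,4]);print(s[k])
cs,_=cv2.findContours((l==k).astype(np.uint8),cv2.RETR_EXTERNAL,cv2.CHAIN_APPROX_NONE)
h=cv2.convexHull(np.vstack(cs))
P=np.array([onplane("top",*p[0],.1)[:2] for p in h],np.float32)
r=cv2.minAreaRect(P*1000);print(r)
b=cv2.boxPoints(r);print(b)
# black box outer
big=cv2.resize(im[165:300,200:375],None,fx=4.5,fy=4.5,interpolation=cv2.INTER_CUBIC)
cv2.imwrite("pics/topc.png",big)
s=cv2.imread("pics/side0.png");cv2.imwrite("pics/sidec.png",cv2.resize(s[165:345,165:345],None,fx=3.3,fy=3.3,interpolation=cv2.INTER_CUBIC))
E
```

```text
[ 262  201   55   63 2108]
((566.559814453125, -53.86994934082031), (120.46147918701172, 142.4940185546875), 87.5381851196289)
[[ 492.79144   -110.98479  ]
 [ 635.154     -117.10541  ]
 [ 640.3282       3.2448883]
 [ 497.96564      9.365509 ]]
```

View pics/topc.png

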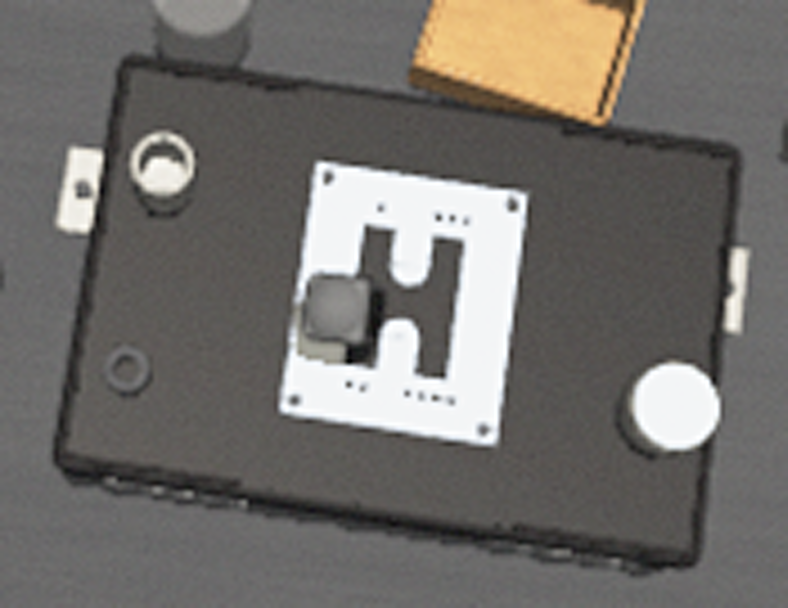

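View pics/sidec.png

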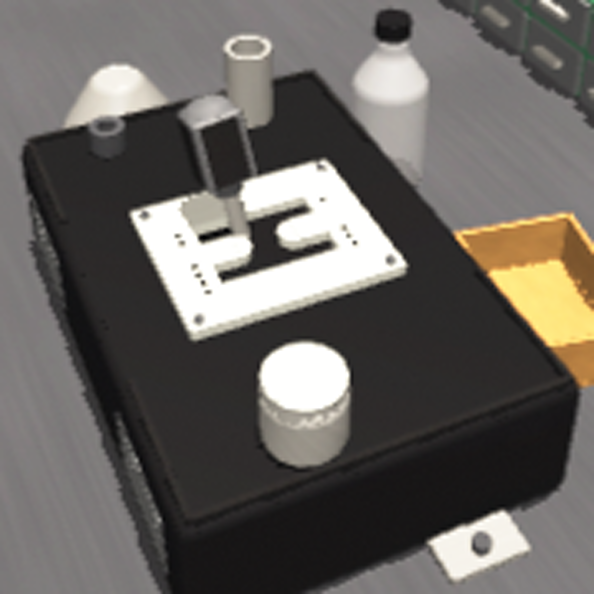

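```bash
python3 - <<'E'
from h import *
yaw=np.arctan2(-6.12,142.36);C=np.array([.5666,-.0539]);R=np.array([[np.cos(yaw),-np.sin(yaw)],[np.sin(yaw),np.cos(yaw)]])
for u,v in((275.1,233.2),):
  p=onplane("top",u,v,.186);q=R.T@(p[:2]-C);print("cap top",p,q,q/.166)
for n,(u,v),z in (("tin",(349.8,255.3),.137),("socket",(236,201.5),.152),("nut",(228.3,247.2),.112),("boxnear",(292,181.5),.045),("bottlecap",(244.5,156),.15)):
  p=onplane("top",u,v,z);print(n,p,R.T@(p[:2]-C))
print(yaw)
def w(x,y,z): return np.r_[C+R@[x,y],z]
# check in side view: handle centre
for a in (0,-.05,-.1,.05): print(a,(proj("side",w(173*np.tan(a)*.00096,-0+.048,.186))-165)*3.3)
for X in((.07,.059),(.07,-.059),(-.07,.059),(-.07,-.059)):print(proj("side",w(*X,.1)))
E
```

```text
cap top [ 0.54786448 -0.01502337  0.186     ] [-0.02038798  0.03803607] [-0.12281913  0.22913293]
tin [ 0.52090815 -0.19878417  0.137     ] [-0.03942692 -0.14671293]
socket [0.61776212 0.08401394 0.152     ] [0.04519151 0.13998409]
nut [0.51059071 0.09162872 0.112     ] [-0.06220806  0.14298883]
boxnear [ 0.70820857 -0.05278268  0.045     ] [0.14142991 0.00719837]
bottlecap [0.73326397 0.07649824 0.15      ] [0.16090959 0.13743612]
-0.04296315003330551
0 [226.06761276  83.46855339]
-0.05 [213.58319536  86.48836762]
-0.1 [200.93830811  89.54699737]
0.05 [238.45609631  80.47194429]
[261.8511749  212.43382948]
[286.25653071 244.14257934]
[202.9172338  228.49040089]
[221.08285714 264.60375612]
```

```bash
python3 - <<'E'
from h import *
yaw=-.043;C=np.array([.5666,-.0539]);R=np.array([[np.cos(yaw),-np.sin(yaw)],[np.sin(yaw),np.cos(yaw)]])
s=cv2.imread("pics/side0.png");cv2.imwrite("pics/sh.png",cv2.resize(s[185:265,190:290],None,fx=7,fy=7,interpolation=cv2.INTER_CUBIC))
t=cv2.imread("pics/top0.png");cv2.imwrite("pics/th.png",cv2.resize(t[200:265,255:320],None,fx=9,fy=9,interpolation=cv2.INTER_CUBIC))
E
```

```text
(no output)
```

View pics/sh.png

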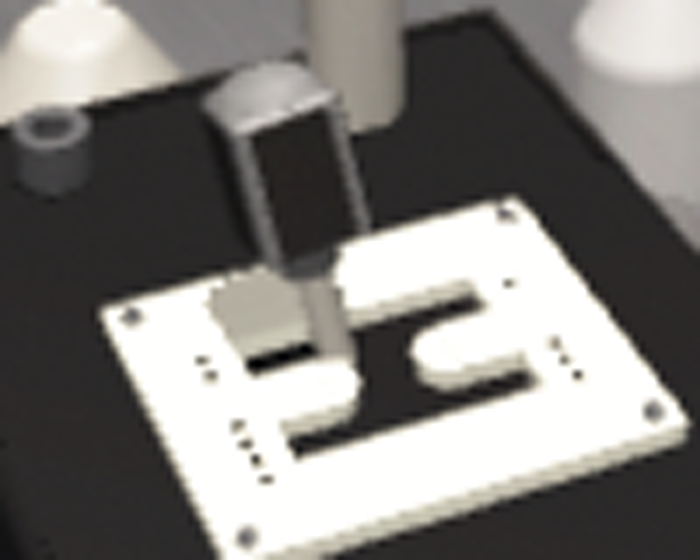

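View pics/th.png

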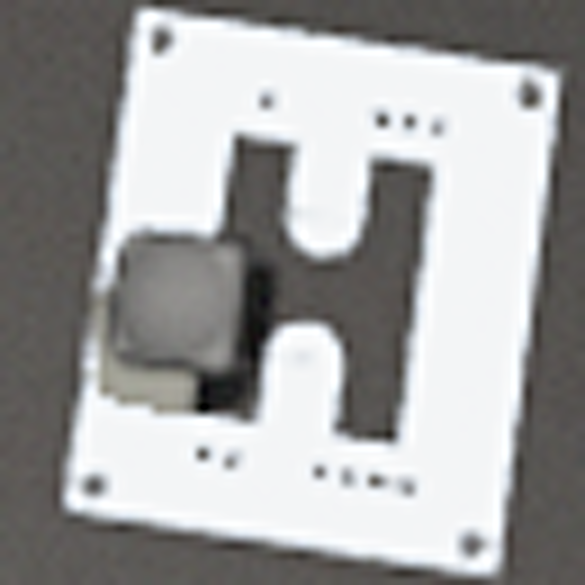

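```bash
python3 - <<'E'
from h import *
yaw=-.043;C=np.array([.5666,-.0539]);R=np.array([[np.cos(yaw),-np.sin(yaw)],[np.sin(yaw),np.cos(yaw)]])
def tri(a,b):
    A=[];B=[]
    for n,(u,v) in (("top",a),("side",b)):
        c,d=ray(n,u,v);d/=np.linalg.norm(d);M=np.eye(3)-np.outer(d,d);A.append(M);B.append(M@c)
    A=np.vstack(A);B=np.hstack(B);x=np.linalg.lstsq(A,B,rcond=None)[0];return x,np.linalg.norm(A@x-B)
T=lambda x,y:((x+.5)/9+255-.5,(y+.5)/9+200-.5)
S=lambda x,y:((x+.5)/7+190-.5,(y+.5)/7+185-.5)
for n,a,b in (("FL",(161,40),(506,214)),("FR",(530,95),(653,411)),("NL",(95,486),(131,316)),("NR",(472,544),(247,538)),("cap",(178,303),(272,97))):
    x,e=tri(T(*a),S(*b));print(n,x.round(4),e.round(4),(R.T@(x[:2]-C)).round(4), onplane("top",*T(*a),.1).round(4),onplane("side",*S(*b),.1).round(4))
E
```

```text
FL [ 0.6331 -0.0057  0.099 ] 0.0025 [0.0644 0.051 ] [ 0.6312 -0.0051  0.1   ] [ 0.6344 -0.0071  0.1   ]
FR [ 0.6283 -0.1095  0.0991] 0.0018 [ 0.0641 -0.0529] [ 0.6269 -0.1089  0.1   ] [ 0.6291 -0.1105  0.1   ]
NL [5.072e-01 2.000e-04 9.900e-02] 0.0017 [-0.0616  0.0515] [5.06e-01 5.00e-04 1.00e-01] [ 0.5081 -0.0011  0.1   ]
NR [ 0.5029 -0.1037  0.0986] 0.0019 [-0.0615 -0.0525] [ 0.5015 -0.1032  0.1   ] [ 0.5037 -0.1052  0.1   ]
cap [ 0.551  -0.0143  0.1757] 0.003 [-0.0173  0.0389] [ 0.5583 -0.0171  0.1   ] [0.5927 0.089  0.1   ]
```

Both views agree: the gate is at (0.568, -0.0547) with yaw -0.046, and the hole heights come out at 0.099 against the expected 0.100. The cap is at console coordinates (-18, +39) mm, so the lever leans left and slightly into slot 2.

My plan is to shut the jaws and line the tool up with the console. I'll then push from the near side to the channel, from the left side across to the right, and from the near side again to home.

Emit:
step_arm([
  [0,0,0,0,0,-6.2],
  [0,0,0,0,0,-6.2],
  [-28,-46,0,0,0,0],
  [-28,-46,0,0,0,0],
  [-28,-46,0,0,0,0],
  [-28,-46,0,0,0,0],
  [-28,-46,0,0,0,0],
  [-28,-46,0,0,0,0],
  [-28,-46,0,0,0,0],
  [-28,-46,0,0,0,0],
  [-28,-46,0,0,0,0],
  [-28,-46,0,0,0,0],
  [-28,-46,0,0,0,0],
], jaw=0, force=20)

```text
clock: 1.78
position: [0.4559, 0.072, 0.2287]
ee_rot: [0.015, 1.0, -0.001, -0.001]
ft_force: [0.2, 0.4, 0.1]
grip_width: 0.004
```

```bash
cat >> h.py <<'E'
yaw=-.046;C=np.array([.568,-.0547]);Rc=np.array([[np.cos(yaw),-np.sin(yaw)],[np.sin(yaw),np.cos(yaw)]])
from scipy.spatial.transform import Rotation as Ro
def st():
    o=manip.get_obs();M=Ro.from_quat(o["ee_rot"]).as_matrix()
    print("t",o["clock"],"console mm",(1000*np.r_[Rc.T@(o["position"][:2]-C),o["position"][2]]).round(1),"F(console)",(Rc.T@o["ft_force"][:2]).round(2),o["ft_force"][2].round(2))
    print("tool y angle rel console y deg",np.degrees(np.arctan2(M[1,1],M[0,1])-np.pi/2-yaw).round(2),"tool z",M[:,2].round(3),"w",o["grip_width"].round(3))
E
python3 -c "
from h import *
st()"
```

```text
t 1.775 console mm [-117.9  121.4  228.7] F(console) [0.17 0.39] 0.15Traceback (most recent call last):
  File "<string>", line 3, in <module>
    st()
    ~~^^
  File "h.py", line 15, in st
    print("tool y angle rel console y deg",np.degrees(np.arctan2(M[1,1],M[0,1])-np.pi/2-yaw).round(2),"tool z",M[:,2].round(3),"w",o["grip_width"].round(3))
                                                                                                                                   ^^^^^^^^^^^^^^^^^^^^^
AttributeError: 'float' object has no attribute 'round'
```

Emit:
step_arm([
  [-18,-43,0,0,0,0.9],
  [-19,-43,0,0,0,0],
  [0,0,25,0,0,0],
  [0,0,30,0,0,0],
  [0,0,30,0,0,0],
  [0,0,5,0,0,0],
  [0,0,0,0,0,0],
])

```text
clock: 2.65
position: [0.4913, -0.0241, 0.1374]
ee_rot: [0.027, 1.0, -0.002, -0.0]
ft_force: [1.0, -0.5, -0.2]
grip_width: 0.003
```

```bash
sed -i 's/o\["grip_width"\].round(3)/o["grip_width"]/' h.py; python3 -c "
from h import *
st()
cv2.imwrite('pics/w1.png',manip.camera('wrist'))
s=manip.camera('side');cv2.imwrite('pics/s1.png',cv2.resize(s[120:320,130:330],None,fx=3,fy=3))"
```

```text
t 2.65 console mm [-78.   27.  137.4] F(console) [ 1.01 -0.41] -0.21
tool y angle rel console y deg -0.51 tool z [-0.    -0.004 -1.   ] w 0.0033666191232363247
```

View pics/w1.png

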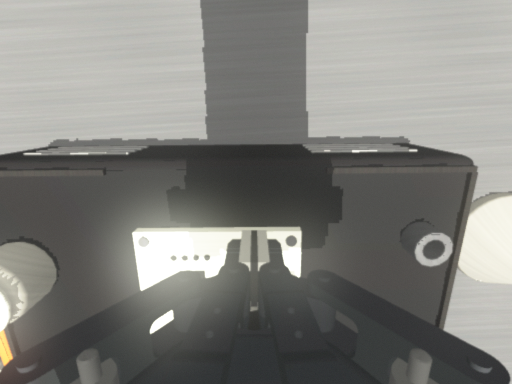

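View pics/s1.png

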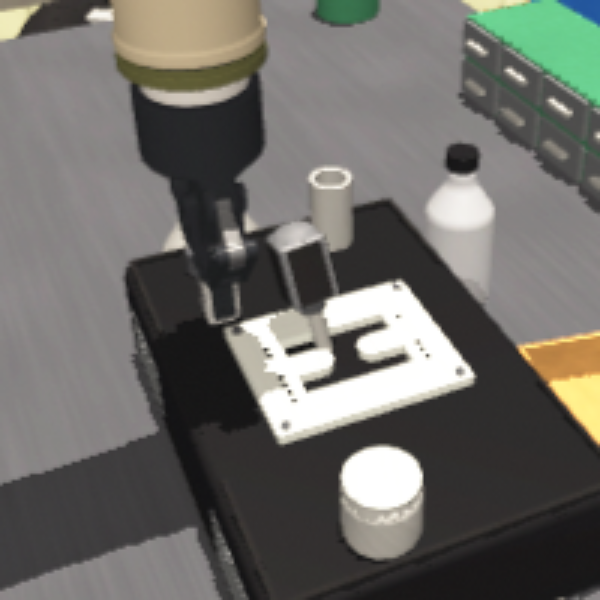

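The fingers are closed at the near side of the handle: tips at about (222,322) in the side crop, handle at (305,270). Everything else is undisturbed. I'll push forward now.

Emit:
step_arm([
  [-12,9,0,0,0,0],
  [-12,0,0,0,0,0],
  [-10,0,0,0,0,0],
  [-8,0,0,0,0,0],
  [0,0,0,0,0,0],
])

```text
clock: 3.38
position: [0.5391, -0.0159, 0.1406]
ee_rot: [0.027, 1.0, -0.001, 0.002]
ft_force: [-2.0, 0.3, 4.1]
grip_width: 0.001
```

```bash
python3 -c "
from h import *
st()
s=manip.camera('side');cv2.imwrite('pics/s2.png',cv2.resize(s[120:320,130:330],None,fx=3,fy=3))
s=manip.camera('top');cv2.imwrite('pics/t2.png',cv2.resize(s[165:300,200:375],None,fx=4.5,fy=4.5))"
```

```text
t 3.375 console mm [-30.6  37.5 140.6] F(console) [-1.97  0.25] 4.06
tool y angle rel console y deg -0.42 tool z [ 0.004 -0.002 -1.   ] w 0.0005516348521549116
```

View pics/s2.png

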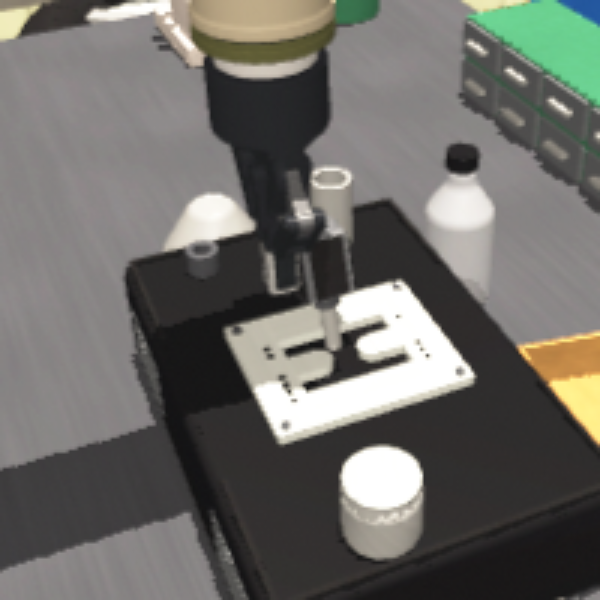

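View pics/t2.png

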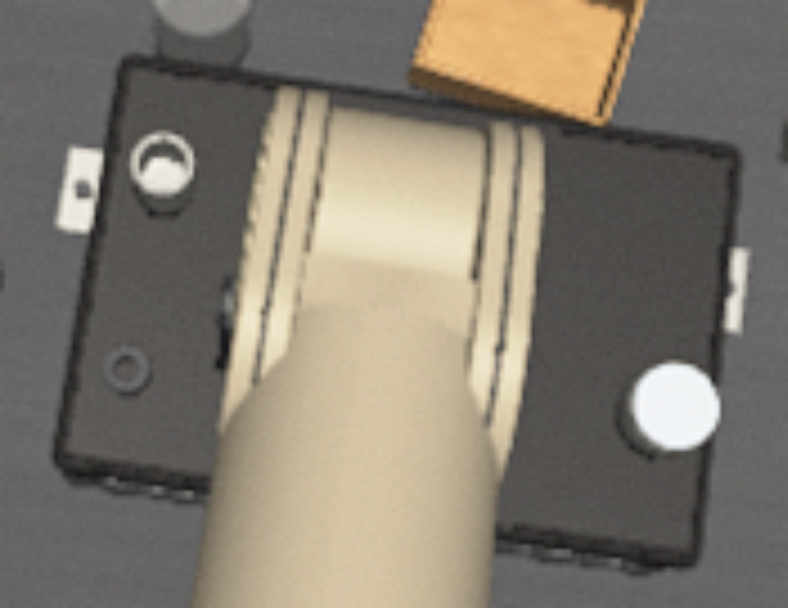

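```bash
python3 -c "
from h import *
s=cv2.imread('pics/s2.png')
cv2.imwrite('pics/s2z.png',cv2.resize(s[200:420,220:480],None,fx=3,fy=3,interpolation=cv2.INTER_CUBIC))
for x in (-.01,-.005,0,.005,.01):
  for z,k in ((.11,.09),(.125,.105)):
    t=np.array([x/.08*k,-np.tan(-.25)*k]); X=np.r_[C+Rc@t,z]; p=proj('side',X); print(x,z,((((p-[130,120])*3+1)-[220,200])*3).round())
"
```

```text
-0.01 0.11 [288. 370.]
-0.01 0.125 [272. 312.]
-0.005 0.11 [310. 364.]
-0.005 0.125 [298. 305.]
0 0.11 [332. 358.]
0 0.125 [324. 298.]
0.005 0.11 [354. 351.]
0.005 0.125 [350. 291.]
0.01 0.11 [376. 345.]
0.01 0.125 [376. 284.]
```

View pics/s2z.png

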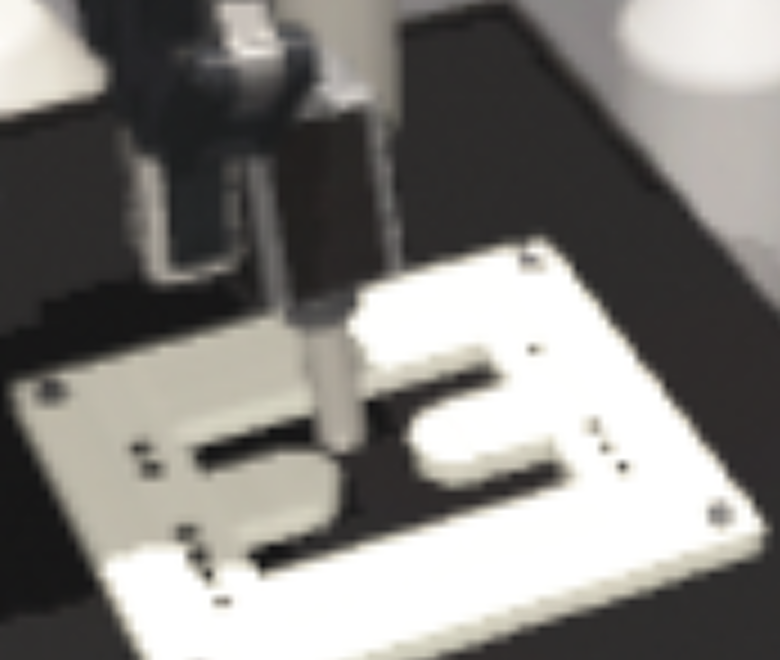

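The rod's axis meets the plate top at about (338,408), which matches the channel centre line, so forward lean is about 0. I'll back off and go round to the left, then turn the tool 90° so its flat, narrow side does the pushing.

Emit:
step_arm([
  [20,0,0,0,0,0],
  [30,0,0,0,0,0],
  [0,30,0,0,0,0],
  [0,30,0,0,0,0],
  [0,0,0,0,0,10],
  [0,0,0,0,0,10],
  [0,0,0,0,0,10],
  [0,0,0,0,0,10],
  [0,0,0,0,0,10],
  [0,0,0,0,0,10],
  [0,0,0,0,0,10],
  [0,0,0,0,0,10],
  [0,0,0,0,0,10],
  [0,0,0,0,0,0],
])

```text
clock: 5.22
position: [0.4896, 0.0461, 0.1376]
ee_rot: [0.744, 0.669, 0.001, 0.003]
ft_force: [-0.7, -0.5, -0.5]
grip_width: 0.001
```

```bash
python3 -c "
from h import *
st()
s=manip.camera('side');cv2.imwrite('pics/s3.png',cv2.resize(s[120:320,130:330],None,fx=3,fy=3))"
```

```text
t 5.225 console mm [-83.   97.1 137.6] F(console) [-0.66 -0.49] -0.47
tool y angle rel console y deg -93.45 tool z [ 0.005 -0.003 -1.   ] w 0.0010509963525170243
```

View pics/s3.png

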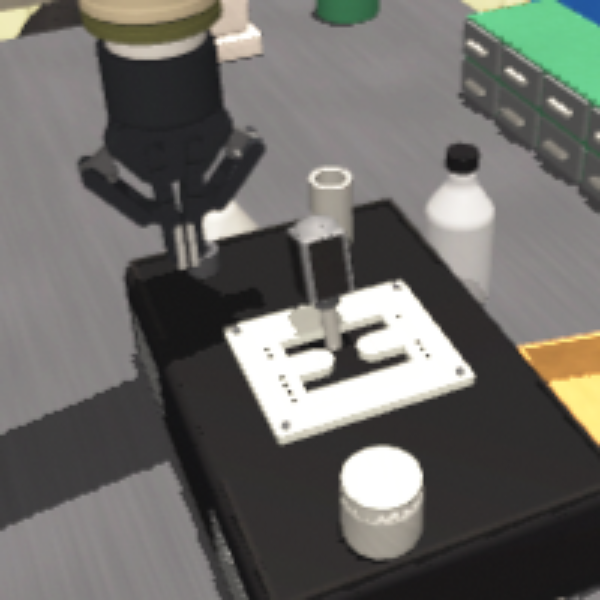

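Emit:
step_arm([
  [0,0,0,0,0,-3.5],
  [0,30,0,0,0,0],
  [0,30,0,0,0,0],
  [0,20,0,0,0,0],
  [0,0,0,0,0,0],
])

```text
clock: 5.9
position: [0.5714, 0.0436, 0.1375]
ee_rot: [0.713, 0.701, 0.001, 0.002]
ft_force: [-0.2, -0.2, 0.2]
grip_width: 0.005
```

```bash
python3 -c "
from h import *
st()"
```

```text
t 5.9 console mm [ -1.1  98.4 137.5] F(console) [-0.22 -0.18] 0.17
tool y angle rel console y deg -88.38 tool z [ 0.005 -0.002 -1.   ] w 0.005346984275954853
```

Emit:
step_arm([
  [-12,0,0,0,0,1.5],
  [-12,0,0,0,0,0],
  [-10,0,0,0,0,0],
  [-10,0,0,0,0,0],
  [-10,0,0,0,0,0],
  [-10,0,0,0,0,0],
])

```text
clock: 6.65
position: [0.5715, -0.0176, 0.1451]
ee_rot: [0.72, 0.694, 0.01, 0.002]
ft_force: [-3.0, 4.4, 9.2]
grip_width: 0.003
```

```bash
python3 -c "
from h import *
st()
s=manip.camera('side');cv2.imwrite('pics/s4.png',cv2.resize(s[120:320,130:330],None,fx=3,fy=3))"
```

```text
t 6.65 console mm [  1.8  37.2 145.1] F(console) [-3.15  4.25] 9.24
tool y angle rel console y deg -89.42 tool z [ 0.017  0.011 -1.   ] w 0.003194977599046148
```

View pics/s4.png

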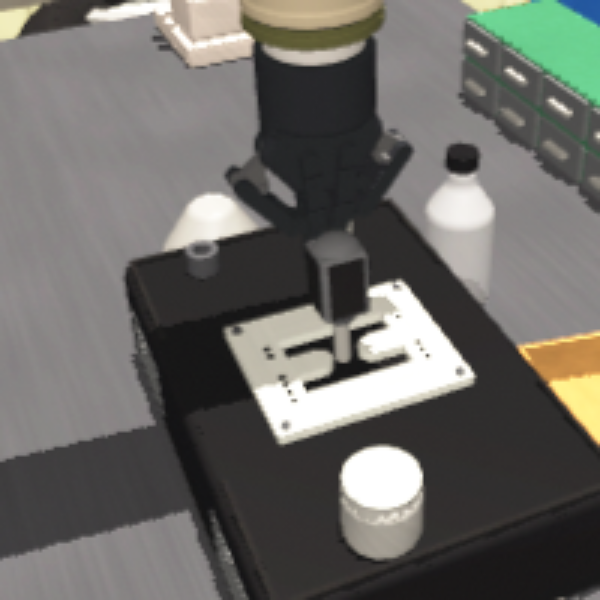

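The lever is crossing and is close to upright. I'll continue.

Emit:
step_arm([
  [-9,0,0,0,0,0],
  [-9,0,0,0,0,0],
  [-8,0,0,0,0,0],
  [-8,0,0,0,0,0],
])

```text
clock: 7.2
position: [0.5692, -0.0552, 0.1449]
ee_rot: [0.72, 0.694, 0.011, 0.001]
ft_force: [-0.2, 2.9, -1.1]
grip_width: -0.003
```

```bash
python3 -c "
from h import *
st()
s=manip.camera('side');cv2.imwrite('pics/s5.png',cv2.resize(s[120:320,130:330],None,fx=3,fy=3))"
```

```text
t 7.2 console mm [  1.2  -0.5 144.9] F(console) [-0.35  2.9 ] -1.08
tool y angle rel console y deg -89.45 tool z [ 0.017  0.013 -1.   ] w -0.0028664004377721244
```

View pics/s5.png

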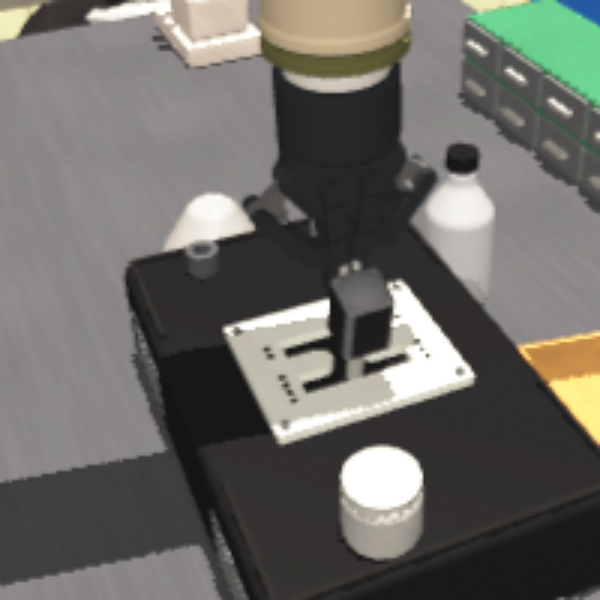

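The lever is now leaning right by about 0.23. I'll nudge it a little more and look, then back off to the left.

Emit:
step_arm([
  [-5,0,0,0,0,0],
  [0,0,0,0,0,0],
  [20,0,0,0,0,0],
  [30,0,0,0,0,0],
  [30,0,0,0,0,0],
  [0,0,0,0,0,0],
])

```text
clock: 8.0
position: [0.5717, 0.0174, 0.1449]
ee_rot: [0.721, 0.693, 0.009, 0.003]
ft_force: [0.2, 0.3, -0.2]
grip_width: 0.0
```

```bash
python3 -c "
from h import *
st()
s=manip.camera('side');cv2.imwrite('pics/s6.png',cv2.resize(s[185:265,190:290],None,fx=7,fy=7,interpolation=cv2.INTER_CUBIC))
"
```

```text
t 8.0 console mm [  0.4  72.2 144.9] F(console) [0.23 0.32] -0.2
tool y angle rel console y deg -89.67 tool z [ 0.016  0.008 -1.   ] w 0.0002175243597107529
```

View pics/s6.png

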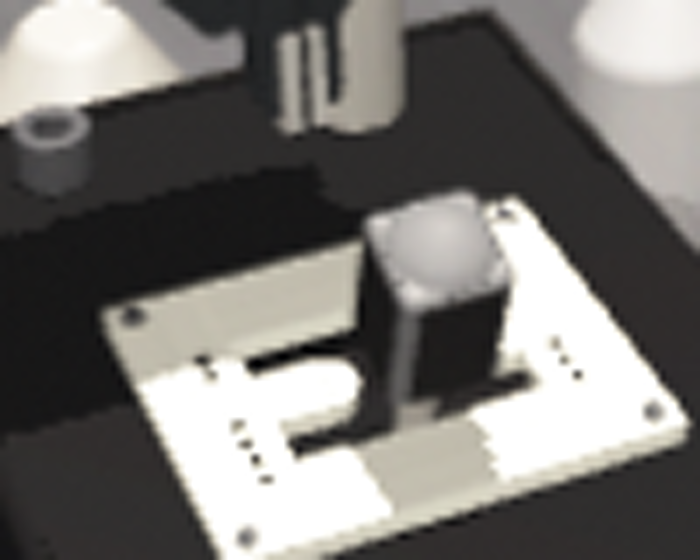

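```bash
python3 -c "
from h import *
for z in (.178,.186):
  p=onplane('side',440/7+190-.4,245/7+185-.4,z); print(Rc.T@(p[:2]-C))
"
```

```text
[-0.00085072 -0.04770506]
[-0.00485451 -0.0571448 ]
```

The lever is across at about 0.28 with forward lean about 0. I'll go round to the near side and turn the tool back.

Emit:
step_arm([
  [0,-28,0,0,0,0],
  [0,-30,0,0,0,0],
  [0,-30,0,0,0,0],
  [0,0,0,0,0,-10],
  [0,0,0,0,0,-10],
  [0,0,0,0,0,-10],
  [0,0,0,0,0,-10],
  [0,0,0,0,0,-10],
  [0,0,0,0,0,-10],
  [0,0,0,0,0,-10],
  [0,0,0,0,0,-10],
  [0,0,0,0,0,-9],
  [0,-36,0,0,0,0],
  [0,-36,0,0,0,0],
  [0,-34,4,0,0,0],
  [0,0,3,0,0,0],
])

```text
clock: 10.05
position: [0.4757, -0.1148, 0.1362]
ee_rot: [0.018, 1.0, -0.001, 0.009]
ft_force: [-0.1, 0.2, 0.1]
grip_width: 0.004
```

```bash
python3 -c "
from h import *
st()"
```

```text
t 10.05 console mm [-89.4 -64.3 136.2] F(console) [-0.09  0.23] 0.1
tool y angle rel console y deg 0.53 tool z [ 0.018 -0.003 -1.   ] w 0.00443510382662682
```

Emit:
step_arm([
  [0,23,0,0,0,0],
  [-25,0,0,0,0,0],
  [-20,0,0,0,0,0],
  [-10,0,0,0,0,0],
  [-10,0,0,0,0,0],
  [-10,0,0,0,0,0],
])

```text
clock: 10.8
position: [0.551, -0.0959, 0.1366]
ee_rot: [0.021, 1.0, -0.001, 0.007]
ft_force: [-3.4, -0.4, 3.8]
grip_width: 0.004
```

```bash
python3 -c "
from h import *
st()
s=manip.camera('side');cv2.imwrite('pics/s7.png',cv2.resize(s[120:320,130:330],None,fx=3,fy=3))"
```

```text
t 10.8 console mm [-15.1 -42.  136.6] F(console) [-3.38 -0.54] 3.79
tool y angle rel console y deg 0.26 tool z [ 0.015 -0.003 -1.   ] w 0.0037437398307814933
```

View pics/s7.png

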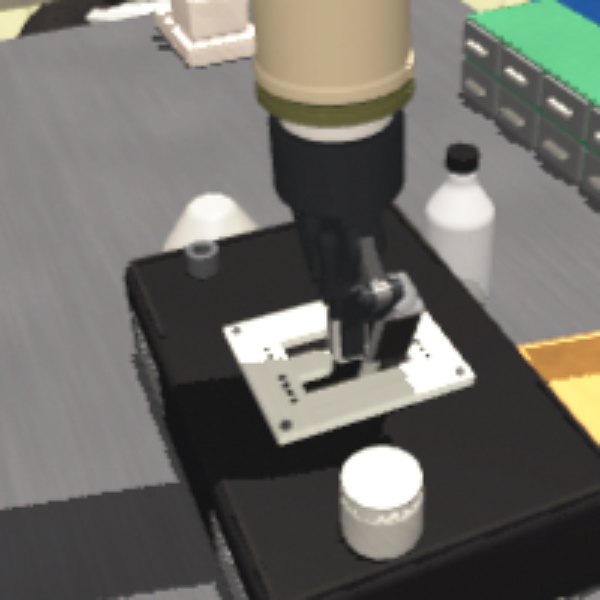

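The push is going well, with the handle leaning forward ahead of the fingers at (395,330). About 30 mm remains to the stop.

Emit:
step_arm([
  [-8,0,0,0,0,0],
  [-8,0,0,0,0,0],
  [-7,0,0,0,0,0],
  [-4,0,0,0,0,0],
])

```text
clock: 11.35
position: [0.5796, -0.0967, 0.1362]
ee_rot: [0.021, 1.0, -0.001, 0.007]
ft_force: [-1.9, -1.1, -0.7]
grip_width: 0.0
```

```bash
python3 -c "
from h import *
st()"
```

```text
t 11.35 console mm [ 13.5 -41.4 136.2] F(console) [-1.85 -1.18] -0.66
tool y angle rel console y deg 0.28 tool z [ 0.013 -0.003 -1.   ] w 0.00022046300680784035
```

Emit:
step_arm([
  [-3,0,0,0,0,0],
  [-3,0,0,0,0,0],
])

```text
clock: 11.6
position: [0.586, -0.0971, 0.1362]
ee_rot: [0.021, 1.0, -0.001, 0.006]
ft_force: [-2.0, -0.1, -0.8]
grip_width: 0.002
```

Emit:
step_arm([
  [-3,0,0,0,0,0],
  [-2,0,0,0,0,0],
])

```text
clock: 11.85
position: [0.5903, -0.0973, 0.1359]
ee_rot: [0.021, 1.0, -0.001, 0.005]
ft_force: [-6.6, 0.5, -1.0]
grip_width: -0.003
```

```bash
python3 -c "
from h import *
st()
s=manip.camera('side');cv2.imwrite('pics/s8.png',cv2.resize(s[185:265,190:290],None,fx=7,fy=7,interpolation=cv2.INTER_CUBIC))"
```

```text
t 11.85 console mm [ 24.3 -41.5 135.9] F(console) [-6.65  0.24] -1.02
tool y angle rel console y deg 0.27 tool z [ 0.011 -0.003 -1.   ] w -0.003070119474816145
```

View pics/s8.png

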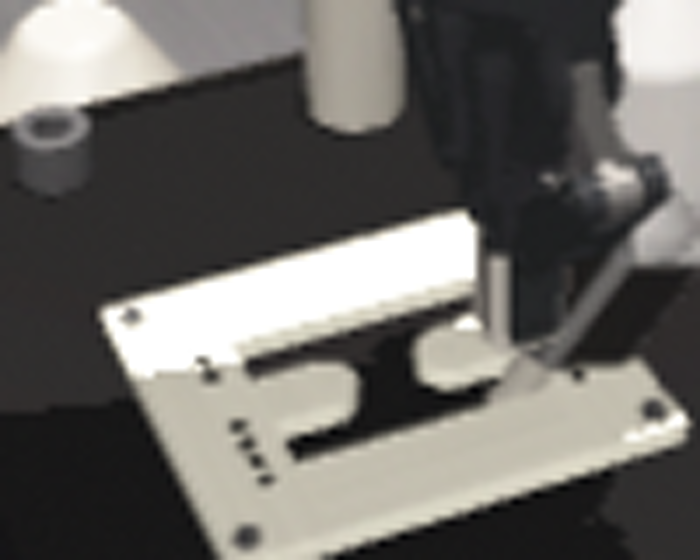

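Emit:
step_arm([
  [-3,0,0,0,0,0],
  [-2,0,0,0,0,0],
])

```text
clock: 12.15
position: [0.5928, -0.0975, 0.1349]
ee_rot: [0.021, 1.0, -0.001, 0.002]
ft_force: [-9.2, 0.1, 2.8]
grip_width: 0.003
```

Emit:
step_arm([
  [-4,0,0,0,0,0],
  [-4,0,0,0,0,0],
])

```text
clock: 12.4
position: [0.5967, -0.0978, 0.1338]
ee_rot: [0.021, 1.0, 0.0, -0.003]
ft_force: [-14.6, 0.8, 4.2]
grip_width: -0.002
```

The force climbs steadily and the tool only flexes, so the lever is on its stop. I'll back straight off and check.

Emit:
step_arm([
  [10,0,0,0,0,0],
  [20,0,0,0,0,0],
  [35,0,0,0,0,0],
  [45,0,0,0,0,0],
  [45,0,-20,0,0,0],
  [30,0,-50,0,0,0],
  [0,0,-50,0,0,0],
  [0,50,0,0,0,0],
  [0,60,0,0,0,0],
  [0,60,0,0,0,0],
  [0,60,0,0,0,0],
  [0,0,0,0,0,0],
])

```text
clock: 13.9
position: [0.4256, 0.1475, 0.2669]
ee_rot: [0.023, 1.0, 0.006, 0.012]
ft_force: [0.3, -0.6, -0.4]
grip_width: 0.001
```

```bash
python3 -c "
from h import *
st()
s=manip.camera('side');cv2.imwrite('pics/s9.png',s);cv2.imwrite('pics/s9c.png',cv2.resize(s[185:265,190:290],None,fx=7,fy=7,interpolation=cv2.INTER_CUBIC))
s=manip.camera('top');cv2.imwrite('pics/t9.png',s);cv2.imwrite('pics/t9c.png',cv2.resize(s[165:300,200:375],None,fx=4.5,fy=4.5,interpolation=cv2.INTER_CUBIC))"
```

```text
t 13.9 console mm [-151.5  195.5  266.9] F(console) [ 0.33 -0.63] -0.37
tool y angle rel console y deg -0.05 tool z [ 0.024  0.012 -1.   ] w 0.0011409029896229169
```

View pics/s9c.png

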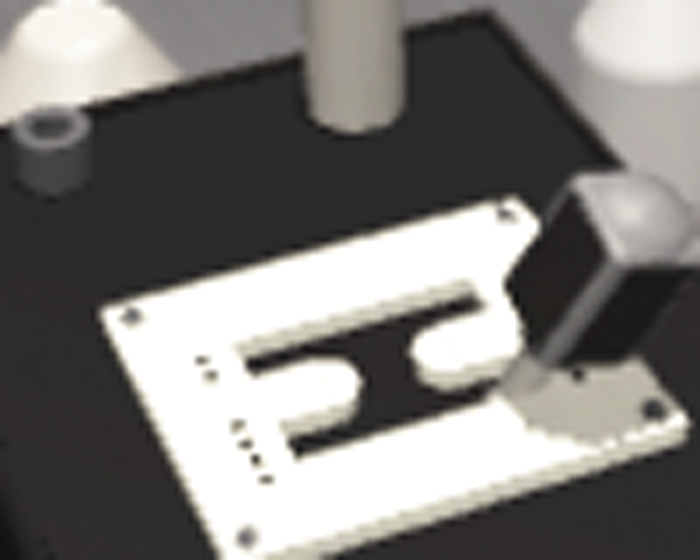

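View pics/t9c.png

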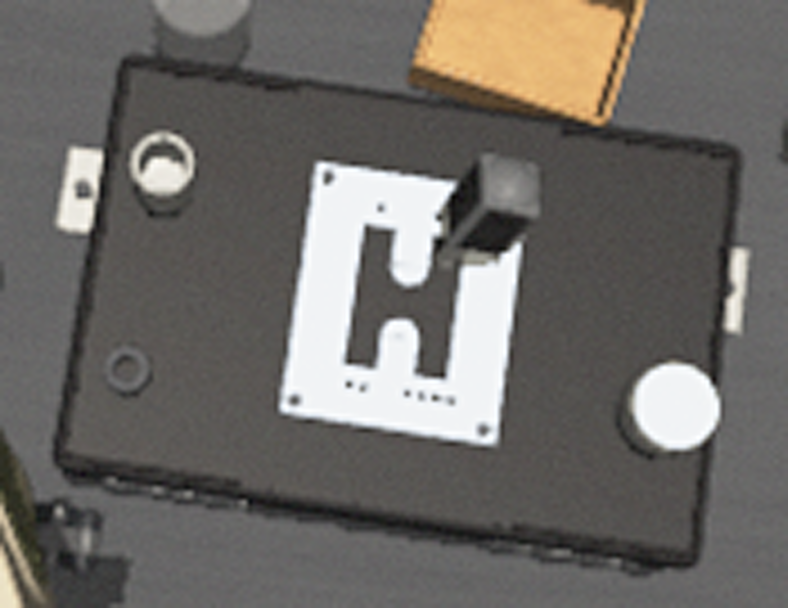

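View pics/t9.png

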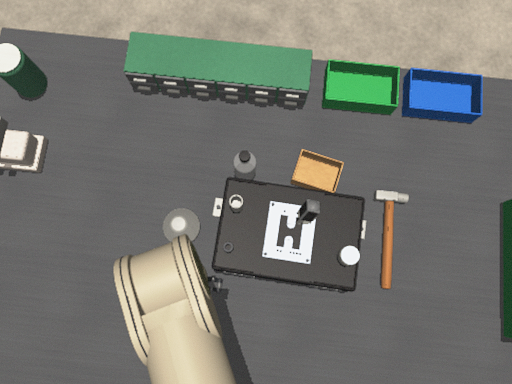

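```bash
python3 -c "
from h import *
for z in (.165,.175):
  p=onplane('top',510/4.5+200-.4,184/4.5+165-.4,z); q=Rc.T@(p[:2]-C); print(q, np.arctan2(q[0],z-.02),np.arcsin(q[0]/.172))
c1,d1=ray('top',510/4.5+200-.4,184/4.5+165-.4);c2,d2=ray('side',642/7+190-.4,218/7+185-.4)
A=np.c_[d1,-d2];s=np.linalg.lstsq(A,c2-c1,rcond=None)[0];x=(c1+d1*s[0]+c2+d2*s[1])/2;q=Rc.T@(x[:2]-C);print(x,q,np.linalg.norm(A@s-(c2-c1)),np.arctan2(q[0],x[2]-.02))
a=cv2.imread('pics/top0.png');b=cv2.imread('pics/t9.png');d=cv2.absdiff(a,b).max(2)>40
for n,(u,v) in dict(tin=(349,256),socket=(236,203),nut=(228,247),bottle=(245,162),box=(317,172),ham=(388,235),cone=(181,226)).items(): print(n,d[v-14:v+14,u-14:u+14].sum())
"
```

```text
[ 0.05961703 -0.0410682 ] 0.39008297565544225 0.3539553094770293
[ 0.05757994 -0.0398995 ] 0.35568416237090833 0.34135807671484164
[ 0.62754614 -0.09931895  0.16300283] [ 0.0615349 -0.0418336] 0.003121858921586969 0.406355838133382
tin 0
socket 0
nut 0
bottle 0
box 0
ham 0
cone 29
```

Estimates of the forward lean range from 0.34 to 0.41 and the limit is 0.33, so I'll check more closely.

```bash
python3 -c "
import cv2
s=cv2.imread('pics/s9.png');cv2.imwrite('pics/a.png',cv2.resize(s[200:255,240:300],None,fx=10,fy=10,interpolation=cv2.INTER_CUBIC))
s=cv2.imread('pics/t9.png');cv2.imwrite('pics/b.png',cv2.resize(s[190:240,280:335],None,fx=11,fy=11,interpolation=cv2.INTER_CUBIC))"
```

```text
(no output)
```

View pics/a.png

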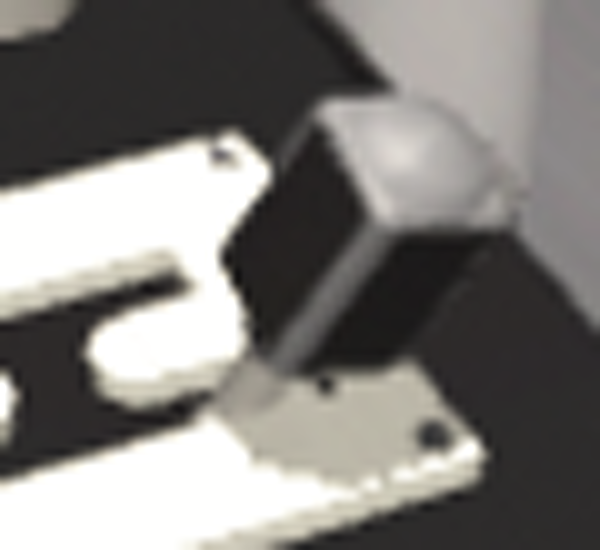

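View pics/b.png

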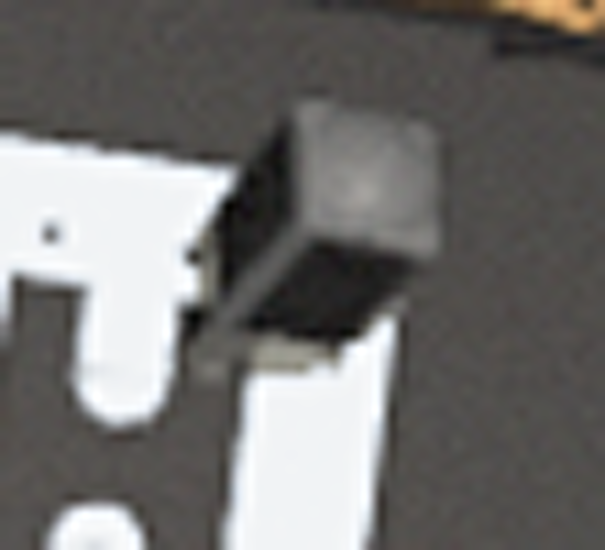

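```bash
python3 -c "
from h import *
def tri(a,b):
  A=[];B=[]
  for n,(u,v) in (('top',a),('side',b)):
    c,d=ray(n,u,v);d/=np.linalg.norm(d);M=np.eye(3)-np.outer(d,d);A.append(M);B.append(M@c)
  A=np.vstack(A);B=np.hstack(B);x=np.linalg.lstsq(A,B,rcond=None)[0];return x,np.linalg.norm(A@x-B)
out={}
for n,a,b in(('NL',(303,238),(320,110)),('NR',(437,255),(380,222)),('FR',(437,128),(510,225))):
  x,e=tri((a[0]/11+279.55,a[1]/11+189.55),(b[0]/10+239.55,b[1]/10+199.55))
  q=np.r_[Rc.T@(x[:2]-C),x[2]-.02];out[n]=q;print(n,q.round(4),e.round(4))
c=(out['NL']+out['FR'])/2;print('centre',c,'fwd',np.arctan2(c[0],c[2]),'acr',np.arctan2(-c[1],c[2]),np.linalg.norm(c))
v=out['FR']-out['NR'];print('slope of cap edge',np.arctan2(-v[2],v[0]),np.linalg.norm(v))
# predicted rod-plate intersect
for f in(.30,.33,.376):
  L=np.array([np.tan(f),-np.tan(.27),1]);
  for cam,o,s in(('side',(239.55,199.55),10),('top',(279.55,189.55),11)):
    for k in (.165,):
      d=L/np.linalg.norm(L)*k;p=proj(cam,np.r_[C+Rc@d[:2],.02+d[2]]);print(f,cam,((p-o)*s).round())
"
```

```text
NL [ 0.0451 -0.0293  0.1519] 0.0036
NR [ 0.0456 -0.0583  0.1453] 0.0013
FR [ 0.0755 -0.0564  0.1335] 0.0012
centre [ 0.06030588 -0.04284442  0.14269173] fwd 0.39986195782747375 acr 0.2916940301318471 0.16072763099760018
slope of cap edge 0.3747279623289815 0.03223059475981999
0.3 side [346. 145.]
0.3 top [370. 227.]
0.33 side [366. 143.]
0.33 top [370. 207.]
0.376 side [396. 142.]
0.376 top [369. 177.]
```

Triangulating the cap corners gives a forward lean of 0.375–0.40 and an across lean of about 0.29, so the lever is on both stops. All the other things are where they were, and the arm is clear.

```bash
python3 -c "
from h import *
st();print(manip.hand_in())"
```

```text
t 14.0 console mm [-150.7  191.2  267. ] F(console) [ 0.47 -0.09] 0.45
tool y angle rel console y deg -0.38 tool z [ 0.024  0.011 -1.   ] w 0.002360353839400767
the job is handed in; nothing more can be done
None
```

The lever is in the third slot, pushed forward until it met the stop, and the job was handed in at 14.0 s. With the jaws shut, I pushed the handle from the near side into the cross channel, from its left side across to the right, then from the near side until it was home. It was never gripped, and I backed the arm well clear before handing in.

**Lever position:** triangulating the cap corners in the top and side pictures gave a forward lean of 0.40 rad, and the slope of the cap's edge gave 0.375. The stop is at 0.376. Lean to the right came out at about 0.29 rad. A cruder estimate from the top view alone had spread from 0.34 to 0.39, still above the 0.33 limit.

**End of the push:** the force rose from about 2 N to 14.6 N, against lever friction of about 3 N, so I took that as the stop. The fingertips read about 15 mm farther forward than my geometry predicted for that point, and I did not explain that; the pictures support the lever being home.

**Other things:** comparing the top pictures from before and after showed no change at the tin, socket, nut, bottle, box or hammer. Around the cone a few pixels differed; the arm stood over part of that patch, and I put the difference down to that rather than checking it separately.

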